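# Gauge a ring blank and mark its lever travel

### The job

Gently press the gauge's green-handled lever until its resistance firms up on the ring blank hidden in the blue head, without forcing it, and let the lever come back. Then slide the brass rider along to the red needle that the lever has carried with it, so that the rider's index is in line with the needle's tip and records the travel. Do not touch the red needle, and leave everything else on the bench where it is.

Things in the scene. Friction and masses are not known exactly. Their poses are not given: they have to be found in the camera images.
- gauge: Lever gauge for ring blanks, fixed to the bench: aluminium plate 300 x 340 x 12 mm with a white dial. Origin on the bench under the vertical hub axis; plate spans x -200..+100, y -170..+170 mm; dial on the hub's -x side, blue head on its +x side. Lever, red needle and rider turn about the hub, positive counter-clockwise from above (on the dial: from +y towards -y).
- head: Closed blue head on the gauge plate, x 25..100, y -65..+65 mm, top 54 mm above the bench. The blank sits unseen inside; the lever meets it somewhere 0.35 to 0.85 rad from rest. From there the handle's resistance climbs by about 2 to 3 N per mm. Firmly on the blank: about 4 N above the light spring force (6 to 12 N in all is good); over 20 N spoils it.
- lever: Hand lever: steel arm 13 mm wide, 30 to 38 mm above the bench, with a green upright handle at its end. Origin on the hub axis at bench level; x along the arm to the handle. At rest it points 0.6 rad short of the gauge's -x direction (on the +y side); pressing turns it counter-clockwise from above. A spring resists with a light 1.2 to 3 N at the handle and brings it back.
- lever_handle (a point): Centre of the green upright handle: a round post 18 mm in diameter, 36 to 80 mm above the bench, 165 mm from the hub axis; this point is 58 mm above the bench.
- lever_rest (a point): Fixed point on the gauge where the lever's handle centre stands when the lever is fully back at rest.
- telltale: Red needle (drag hand), 5 mm wide, 17 to 19 mm above the bench, 125 mm long from the hub; x along it. The lever pushes its small upright red pin (100 mm from the hub, top 45 mm above the bench) ahead of it; light friction then keeps the needle at the farthest travel. It starts just ahead of the lever.
- telltale_tip (a point): Tip of the red needle, 125 mm from the hub axis, 19 mm above the bench.
- rider: Brass rider that turns about the hub axis along the dark rail at the dial's rim; x points from the hub to its knob. Friction (about 0.7 N at the knob) holds it where it is put; it slides both ways. It starts parked at the far end, beyond any place the lever reaches; the lever does not touch it.
- rider_knob (a point): Centre of the rider's knob: a brass post 16 mm in diameter, 23 to 66 mm above the bench, 165 mm from the hub axis; this point is 45 mm above the bench. Its foot is a 22 mm square block up to 23 mm above the bench.
- rider_index (a point): Inner point of the rider's brass index strip (4 mm wide, 128 to 178 mm from the hub), taken at 125 mm from the hub axis and 19 mm above the bench, so that it coincides with telltale_tip when the rider stands exactly at the needle.
- brick: Bystander: tan soldering brick 70 x 115 x 30 with three gold rings lying on it (mm); origin at its underside. To be left alone.
- jar: Bystander: amber screw jar, 56 across, 70 high (mm); origin at its underside. To be left alone.
- hammer: Bystander: hammer lying along its x, 220 long (mm). To be left alone.
- mandrel: Bystander: upright steel ring mandrel on a round foot, 64 across, 150 high (mm); origin at its underside. To be left alone.
- pick: Bystander: yellow-handled soldering pick lying along its x, 160 long (mm). To be left alone.
- bowl: Bystander: brass bowl, 90 across, 35 high (mm); origin at its underside. To be left alone.
- spare_ring: Bystander: loose brass ring, 24 across, 6 high, lying on the gauge plate beside the blue head (mm). To be left alone.
- spare_disc: Bystander: loose copper disc, 26 across, 5 high, lying on the gauge plate beside the blue head (mm). To be left alone.

How it is judged (in metres and radians):
On the way:
1. the lever is pressed firmly onto the hidden blank, for a moment (contact force between lever and head above 8 N), for 0.2 s.
At the end, for the whole second after the job is handed in: The rider's index stands within 4 mm of the red needle's tip, which is where the lever carried it; the lever's handle is back within 12 mm of its rest; rider and needle are at rest (horizontal distance between rider_index and telltale_tip below 0.004 m and horizontal distance between lever_handle and lever_rest below 0.012 m and angular speed of each of rider, telltale below 0.05 rad/s); the robot touches nothing.
It fails at once if the lever is forced: more than 20 N on it from the robot (contact force between lever and the fingers above 20 N or contact force between lever and the arm above 20 N).
It fails at once if the red needle is touched by the robot (contact force between telltale and the fingers above 0.3 N or contact force between telltale and the arm above 0.3 N).
It fails at once if a bystander is moved by more than 15 mm (distance of any of brick, jar, hammer, mandrel, pick, bowl, spare_ring, spare_disc from where it was at the start of the episode above 0.015 m).
It also fails if it takes over 72 s, if anything falls off the work surface, if the arm or the gripper's body presses on something with over 40 N, if the wrist force passes 120 N, or if a joint passes its speed limit or range.

### The arm

A 6-joint arm with a two-finger parallel gripper is mounted at the origin on the work surface. World frame = base frame: x ahead of the robot, y to its left, z up, the work surface at z = 0. Lengths are in m, angles in degrees, forces in N, time in s.
With the tool pointing down it reaches from about 0.25 to 0.725 m from the base axis. Payload 9.7 kg.
Tool frame: the origin (TCP) lies at the very end of the fingers, on their centre line; the grasp point (between the pads) lies 19 mm behind it; z points along the fingers, y is the line along which they close (so a half turn about z gives the same grasp; the last joint's range is limited). The gripper opens to 85 mm and grips with 20 to 120 N. Pads are 22 mm wide; open, the fingers measure 114 mm over their backs; the gripper's body (76 mm by 85 mm) begins 54 mm behind the grasp point. The pads swing forward as they close: fully open they stand 13 mm farther back than shut.
Start: joints at [74.886, 4.979, 10.078, 95.1, 0, 90], TCP at [0.143, 0.531, 0.231] pointing down, gripper open.
Joint ranges: [-179.16, 179.16], [-48.56, 103.87], [-65.8, 70.77], [-126.05, 130.52], [-82.76, 87.17], [-180, 180]. Speed limits (degrees/s): [127.2, 127.2, 147.25, 180, 180, 180].

### API

Orientations are given as [roll, pitch, yaw] about the fixed x, y, z axes, in that order (R = Rz(yaw) Ry(pitch) Rx(roll)).
In Python, from workcell import bot gives the robot as it stands.
- The arm moves only by the tool arm_command, never from a script. Its argument "series" is a list of rows, each a list of 4 numbers: the shift along the tool's x, y, z in m, then the turn about the tool's z in rad. A call has exactly 5 rows; each row is the pose to reach, as a shift and turn from the pose commanded when the call began, along the tool's axes at that moment; what a row does not reach only later rows make up. A row lasts 1/10 s, in which the tool goes at most 50 mm and 8.59 degrees, less where a joint would pass 70% of its speed; a pose out of reach is approached as far as the arm can. A call with a gripper value outside its range is refused whole. "hand" is the finger opening in m, from 0 to 0.0854, set as the call begins (left out, the last holds). The fingers move at their own pace and stop on an object; "grip_force" is the grip in N (left out, the last holds). Time passes only in rows, so rows that repeat a pose let the fingers close, or fill a call up. It gives the time, the measured TCP pose, the force, the opening and the grip force at its end, in the units of the state.
- bot.get_obs(): the state, without advancing time (a new reading comes with each control period).
- bot.camera(name): name is "scene" or "top" or "wrist"; returns a dict with "color" (384x512x3 uint8, blue, green, red), "camera_matrix" (3x3 intrinsics, pixels), "xyz" and "orientation" of the camera in the world; the wrist camera has in their place "T_tool_cam" (4x4, takes a point from camera to tool coordinates, whose origin is the TCP and whose axes are the flange's). Camera axes: x right, y up, looking along -z (the intrinsics and any distortion apply to the point x, -y, -z); pixel columns grow to the right and rows downward; lengths in m; the calibration is good to about 2 mm. The wrist camera is an equidistant fisheye: a pixel r from the principal point sees the ray r / f radians off the axis. A picture is of the moment at which its call begins: read the wrist's pose just before it. There is no depth.
- bot.job_done(): hands the job in; it is judged then, once.
Trained networks look in the newest picture that a camera, given by its name, has taken for a name from the list of things; names that differ only in an ending like _2 or _b are one class to them, and where a whole thing is asked for, a point or a joint stands for the part that bears it (a point fixed in the world has none). Each returns a list of dicts, best first, with "confidence" (0 to 1); they miss things now and then, are a little off and sometimes report something else, mostly with a low value. They report only what shows in the picture. A call takes as long as a camera call.
- bot.find_in(camera, target): "location" ([column, row] in pixels, amid what is visible of it).
- bot.mark_of(camera, target): "location" ([column, row] in pixels: a listed point, or the origin of a listed thing).
The state is a dict: "time": time; "q": joint angles; "qd": joint speeds; "joint_efforts": joint torques, N m; "ee_pos": TCP position; "tcp_rot": TCP orientation; "wrist_force": force on the tool from outside, world axes, zero at the start; "torque": the same for the moment, N m; "opening": finger opening in m; "grasp_force": force on a finger pad.
Only numpy, scipy, OpenCV 4.12 (cv2) and the standard library are available. Lean on these libraries where they do the work, as an engineer would, in place of code of your own. Each camera call takes 0.05 s, during which the arm holds its last target. There are 200 camera calls.

## Working session

There is one attempt and no reset: what is moved stays moved. The work goes in short steps, Python scripts to look and compute and a tool call to move; the robot and the scene stay as the last step left them, time stands still between calls to the robot, and variables do not carry over. Pictures are saved under pics/ and viewed, at most 10 in all, crops included, and the job is handed in when it is done.

Besides the shell and the picture viewer there is one more tool, called after ">>>" as name(argument=value, ...) on one line, values as JSON. arm_command: Moves the arm, as the interface text tells. Its arguments: {"type":"object","properties":{"series":{"type":"array"},"hand":{"type":"number"},"grip_force":{"type":"number"}},"required":["series"]}

```bash
mkdir -p pics; cat > h.py <<'E'
import numpy as np, cv2
from scipy.spatial.transform import Rotation as R
from workcell import bot
def pt(cam,c,px,z):
    """world point at height z seen at pixel px of a fixed camera"""
    K=np.array(c["camera_matrix"]); d=np.linalg.inv(K)@[px[0],px[1],1]
    d=np.array([d[0],-d[1],-d[2]]); o=np.array(c["orientation"],float)
    M=o if o.shape==(3,3) else (R.from_quat(o).as_matrix() if o.size==4 else R.from_euler('xyz',o,degrees=True).as_matrix())
    d=M@d; p=np.array(c["xyz"]); return p+d*(z-p[2])/d[2]
E
python3 - <<'E'
from h import *
o=bot.get_obs(); print(o)
for n in("top","scene"):
    c=bot.camera(n); cv2.imwrite(f"pics/{n}.png",c["color"])
    print(n,c["xyz"],c["orientation"],c["camera_matrix"])
    for t,z in(("lever_handle",.058),("lever_rest",.058),("telltale_tip",.019),("rider_knob",.045),("rider_index",.019),("gauge",0),("lever",0),("head",.0)):
        for r in bot.mark_of(n,t)[:2]: print(t,np.round(r["location"],1),round(r["confidence"],2),pt(n,c,r["location"],z).round(4))
E
```

```text
{'time': 0.0, 'q': array([ 7.48874011e+01,  5.01248968e+00,  1.00361876e+01,  9.51000512e+01,
       -2.38520429e-04,  9.00015231e+01]), 'qd': array([-0.02920399,  0.02234828,  0.01556852,  0.01024623, -0.06601104,
       -0.09049333]), 'joint_efforts': array([ 2.57575475e-04, -5.20387316e+01,  4.64804614e+01,  1.61174114e-02,
        4.48081209e-05,  5.13995246e-06]), 'ee_pos': array([0.1433378 , 0.53076489, 0.23058527]), 'tcp_rot': array([-1.79923647e+02,  2.40549863e-04,  1.64885878e+02]), 'wrist_force': array([0.72490379, 0.73071417, 0.14186448]), 'torque': array([-0.01073625, -0.01017559, -0.02623296]), 'grasp_force': 0.0, 'opening': 0.08525099510195544}
top [0.33983106 0.00652388 1.60333785] [  7.66379393   0.13445891 -88.59452351] [[466.87995302   0.         264.42157062]
 [  0.         466.87995302 193.39473052]
 [  0.           0.           1.        ]]
lever_handle [238.4 203.5] 0.81 [0.5116 0.1011 0.058 ]
lever_rest [234.6 202.7] 0.89 [0.5139 0.1138 0.058 ]
telltale_tip [251.8 194.3] 0.52 [0.5487 0.0586 0.019 ]
rider_knob [290.1 199. ] 0.44 [ 0.5325 -0.0714  0.045 ]
rider_
[... 428 characters left out ...]
5.58328774   0.         253.13697349]
 [  0.         385.58328774 190.64422967]
 [  0.           0.           1.        ]]
lever_handle [260.6 175.8] 0.77 [0.5175 0.1046 0.058 ]
lever_rest [261.8 175.1] 0.62 [0.518  0.1103 0.058 ]
telltale_tip [260.3 195.1] 0.54 [0.5454 0.0654 0.019 ]
rider_knob [234.  209.6] 0.49 [ 0.5502 -0.069   0.045 ]
rider_index [244.1 221.5] 0.64 [ 0.5841 -0.0675  0.019 ]
rider_index [129.2 291.8] 0.43 [ 0.5346 -0.4181  0.019 ]
gauge [288.7 218.6] 0.66 [0.6627 0.0406 0.    ]
gauge [127.5 290.5] 0.58 [ 0.5127 -0.4086  0.    ]
lever [229.6 210.6] 0.65 [ 0.5052 -0.0328  0.    ]
lever [291.1 220. ] 0.56 [0.6715 0.0392 0.    ]
head [286.8 221.3] 0.76 [0.6649 0.0266 0.    ]
```

```bash
python3 - <<'E'
import cv2
a=cv2.imread("pics/top.png")[110:260,180:380]; b=cv2.imread("pics/scene.png")[130:280,170:370]
cv2.imwrite("pics/ab.png",cv2.resize(cv2.vconcat([a,b]),None,fx=2,fy=2,interpolation=3))
a=cv2.resize(a,None,fx=4,fy=4,interpolation=2); cv2.imwrite("pics/a.png",a)
b=cv2.resize(b,None,fx=4,fy=4,interpolation=2); cv2.imwrite("pics/b.png",b)
E
```

```text
(no output)
```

View pics/a.png

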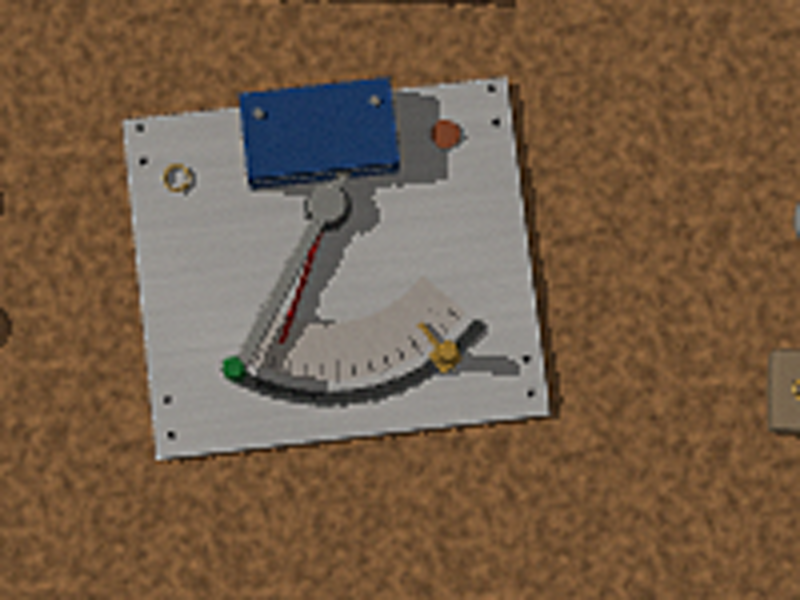

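View pics/b.png

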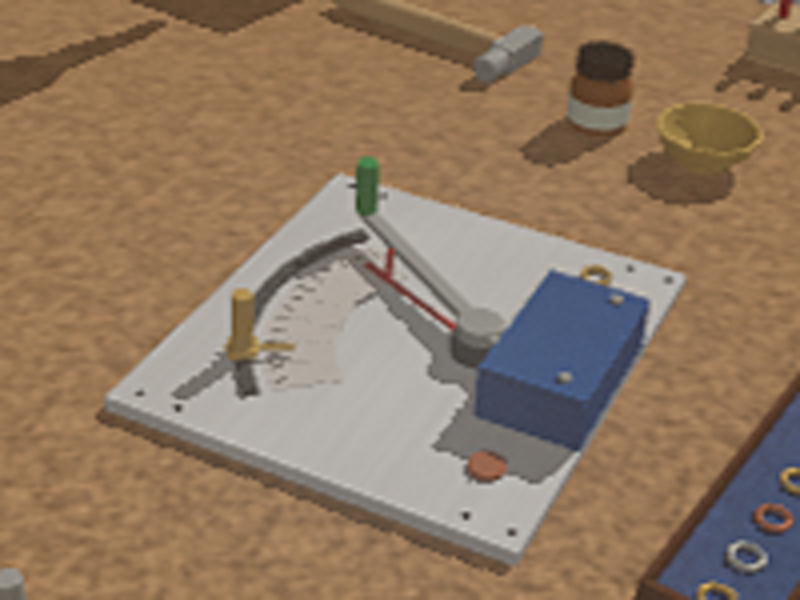

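View pics/top.png

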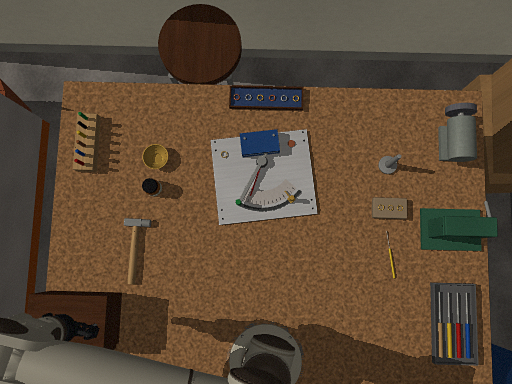

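The pictures show the gauge with its head away from the robot. In the top view the handle is at about (238,202), the rider knob at (291,198), the hub at (262,161) and the needle tip near (251,195). The bystanders are all well clear. I'll fit the gauge pose from the plate corners next.

```bash
python3 - <<'E'
from h import *
cs={"top":[(124,120),(508,78),(549,414),(157,459)],"scene":[(683,275),(515,555),(108,400),(343,176)]}
off={"top":(180,110),"scene":(170,130)}
G=np.array([(.1,.17),(.1,-.17),(-.2,-.17),(-.2,.17)])
for n in cs:
    c=bot.camera(n)
    P=np.array([pt(n,c,np.array(p)/4-.375+off[n],.012)[:2] for p in cs[n]])
    A=P-P.mean(0);B=G-G.mean(0); th=np.arctan2((B[:,0]*A[:,1]-B[:,1]*A[:,0]).sum(),(A*B).sum())
    M=np.array([[np.cos(th),-np.sin(th)],[np.sin(th),np.cos(th)]]); t=P.mean(0)-M@G.mean(0)
    print(n,"yaw",np.degrees(th),"hub",t.round(4),"resid mm",((G@M.T+t-P)*1e3).round(1).tolist())
    for nm,a,r in(("rest",np.pi-.6,.165),):
        print(nm,(t+r*M@[np.cos(a),np.sin(a)]).round(4),"dir deg",np.degrees(th+a))
    k=np.array({"top":(447,348),"scene":(243,296)}[n])/4-.375+off[n]; k=pt(n,c,k,.066 if n=="scene" else .062)[:2]; d=k-t
    print("knob",k.round(4),"r",np.hypot(*d),"gauge angle past -x rad",(np.arctan2(d[1],d[0])-th-np.pi)%(2*np.pi))
    k=np.array({"top":(233,366),"scene":(368,160)}[n])/4-.375+off[n]; k=pt(n,c,k,.08)[:2]; d=k-t
    print("handle",k.round(4),"r",np.hypot(*d))
E
```

```text
top yaw 7.748089941730556 hub [0.6638 0.0278] resid mm [[1.2, 1.6], [1.3, -0.5], [-1.6, -2.2], [-0.8, 1.1]]
rest [0.5163 0.1017] dir deg 153.37062223388116
knob [ 0.5384 -0.0747] r 0.16189899118853956 gauge angle past -x rad 0.5500078130843713
handle [0.5169 0.1017] r 0.1643935919473379
scene yaw 7.956696870343781 hub [0.671  0.0284] resid mm [[4.0, 1.0], [3.3, -0.3], [-2.8, -1.5], [-4.5, 0.8]]
rest [0.5232 0.1019] dir deg 153.57922916249439
knob [ 0.5433 -0.076 ] r 0.16498885809407313 gauge angle past -x rad 0.5466702482644923
handle [0.5194 0.106 ] r 0.170282586110119
```

>>> arm_command(series=[[-0.04, -0.026, 0, 0], [-0.08, -0.053, 0, -0.05], [-0.12, -0.08, 0, -0.1], [-0.16, -0.107, 0, -0.14], [-0.2, -0.133, 0, -0.175]], hand=0.045, grip_force=20)

```text
time: 1.5
ee_pos: [0.3026, 0.3488, 0.2315]
tcp_rot: [180.0, 0.0, 175.0]
wrist_force: [0.8, 2.0, 0.3]
opening: 0.0452
grasp_force: 0.0
```

>>> arm_command(series=[[-0.03, -0.028, 0, 0], [-0.06, -0.056, 0, 0], [-0.09, -0.084, 0, 0], [-0.12, -0.112, 0, 0], [-0.15, -0.14, 0, 0]])

```text
time: 2.0
ee_pos: [0.4397, 0.1962, 0.2315]
tcp_rot: [180.0, 0.0, 174.9]
wrist_force: [-0.2, 1.3, 0.1]
opening: 0.045
grasp_force: 0.0
```

>>> arm_command(series=[[-0.03, -0.028, 0.02, 0], [-0.06, -0.06, 0.04, 0], [-0.086, -0.086, 0.06, 0], [-0.086, -0.086, 0.08, 0], [-0.086, -0.086, 0.09, 0]])

```text
time: 2.5
ee_pos: [0.5165, 0.1033, 0.1392]
tcp_rot: [-180.0, -0.1, 174.8]
wrist_force: [0.3, 0.8, 0.6]
opening: 0.0451
grasp_force: 0.0
```

```bash
cat >> h.py <<'E'
def wpt(c,o,px,z):
    """world point at height z seen at pixel px of the fisheye wrist camera"""
    K=np.array(c["camera_matrix"]); v=np.array([(px[0]-K[0,2])/K[0,0],(px[1]-K[1,2])/K[1,1]]); th=np.hypot(*v)
    s=np.sin(th)/max(th,1e-9); d=np.array([v[0]*s,-v[1]*s,-np.cos(th)])
    T=np.array(c["T_tool_cam"]); M=R.from_euler('xyz',o["tcp_rot"],degrees=True).as_matrix()
    p=np.array(o["ee_pos"])+M@T[:3,3]; d=M@T[:3,:3]@d; return p+d*(z-p[2])/d[2]
E
python3 - <<'E'
from h import *
o=bot.get_obs(); c=bot.camera("wrist"); cv2.imwrite("pics/w1.png",c["color"]); print(o["ee_pos"],o["tcp_rot"],o["q"],o["wrist_force"])
for t,z in(("lever_handle",.058),("lever_rest",.058),("telltale_tip",.019),("rider_knob",.045),("rider_index",.019),("gauge",0)):
    for r in bot.mark_of("wrist",t)[:2]: print(t,np.round(r["location"],1),round(r["confidence"],2),wpt(c,o,r["location"],z).round(4))
E
```

```text
[0.51654075 0.10330671 0.13922925] [-1.79960528e+02 -1.44461540e-01  1.74795331e+02] [ 1.13080385e+01  1.08630356e+00 -4.16085619e+00  8.49025628e+01
  3.21583926e-03  1.65126534e+01] [0.30060664 0.7801639  0.61999315]
lever_handle [255.7 202.5] 0.56 [0.5192 0.1021 0.058 ]
lever_rest [256.7 204.5] 0.73 [0.521  0.1028 0.058 ]
telltale_tip [217.2 215.7] 0.54 [0.5443 0.0623 0.019 ]
rider_knob [ 80.6 230.5] 0.65 [ 0.5397 -0.0781  0.045 ]
rider_index [117.8 247.9] 0.92 [ 0.5744 -0.0552  0.019 ]
```

View pics/w1.png

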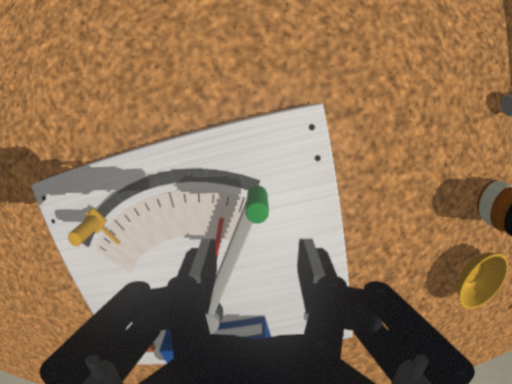

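The wrist view shows the handle at (257,203) between the open fingers, clear on both sides, and agrees with the fit. Going down around it.

>>> arm_command(series=[[-0.001, 0, 0.03, 0], [-0.001, 0, 0.06, 0], [-0.001, 0, 0.085, 0], [-0.001, 0, 0.085, 0], [-0.001, 0, 0.085, 0]])

```text
time: 3.35
ee_pos: [0.518, 0.1046, 0.0574]
tcp_rot: [180.0, 0.0, 174.9]
wrist_force: [0.4, -0.5, 0.3]
opening: 0.045
grasp_force: 0.0
```

>>> arm_command(series=[[0, 0, 0, 0], [0, 0, 0, 0], [0, 0, 0, 0], [0, 0, 0, 0], [0, 0, 0, 0]], hand=0.024)

```text
time: 3.85
ee_pos: [0.5179, 0.1043, 0.0565]
tcp_rot: [180.0, 0.0, 174.9]
wrist_force: [0.2, 0.3, -0.3]
opening: 0.0239
grasp_force: 0.0
```

>>> arm_command(series=[[0.003, -0.01, 0, 0], [0.006, -0.02, 0, 0], [0.008, -0.029, 0, 0], [0.01, -0.038, 0, 0], [0.011, -0.047, 0, 0]])

```text
time: 4.35
ee_pos: [0.5022, 0.0575, 0.0562]
tcp_rot: [180.0, -0.0, 174.9]
wrist_force: [-1.7, 2.3, 0.2]
opening: 0.0239
grasp_force: 1.4
```

>>> arm_command(series=[[0, -0.002, 0, 0], [0, -0.004, 0, 0], [0, -0.006, 0, 0], [0, -0.007, 0, 0], [0, -0.007, 0, 0]])

```text
time: 4.85
ee_pos: [0.5022, 0.0515, 0.0563]
tcp_rot: [-180.0, 0.0, 174.9]
wrist_force: [-1.3, 1.8, -0.2]
opening: 0.024
grasp_force: 0.8
```

>>> arm_command(series=[[0, -0.001, 0, 0], [0, -0.002, 0, 0], [0, -0.003, 0, 0], [0, -0.004, 0, 0], [0, -0.005, 0, 0]])

```text
time: 5.35
ee_pos: [0.5016, 0.0464, 0.0562]
tcp_rot: [-180.0, -0.0, 174.9]
wrist_force: [-1.9, 2.2, 0.6]
opening: 0.0239
grasp_force: 1.0
```

>>> arm_command(series=[[0, -0.001, 0, 0], [0, -0.002, 0, 0], [0, -0.003, 0, 0], [0, -0.004, 0, 0], [0, -0.005, 0, 0]])

```text
time: 5.85
ee_pos: [0.5012, 0.0414, 0.0562]
tcp_rot: [-180.0, -0.0, 174.9]
wrist_force: [-0.4, 1.6, 0.0]
opening: 0.0241
grasp_force: 1.0
```

>>> arm_command(series=[[0, -0.001, 0, 0], [0, -0.002, 0, 0], [0, -0.003, 0, 0], [0, -0.004, 0, 0], [0, -0.005, 0, 0]])

```text
time: 6.35
ee_pos: [0.5007, 0.0365, 0.0563]
tcp_rot: [-180.0, -0.0, 174.9]
wrist_force: [-1.4, 2.7, 0.0]
opening: 0.0239
grasp_force: 1.0
```

>>> arm_command(series=[[0, -0.001, 0, 0], [0, -0.002, 0, 0], [0, -0.003, 0, 0], [0, -0.004, 0, 0], [0, -0.005, 0, 0]])

```text
time: 6.85
ee_pos: [0.5003, 0.0315, 0.0563]
tcp_rot: [-180.0, -0.0, 174.9]
wrist_force: [-2.3, 2.1, -0.1]
opening: 0.0239
grasp_force: 1.0
```

>>> arm_command(series=[[0, -0.001, 0, 0], [0, -0.002, 0, 0], [0, -0.003, 0, 0], [0, -0.004, 0, 0], [-0.001, -0.005, 0, 0]])

```text
time: 7.35
ee_pos: [0.5009, 0.0264, 0.0563]
tcp_rot: [180.0, 0.0, 174.9]
wrist_force: [-1.9, 2.0, 0.8]
opening: 0.0239
grasp_force: 1.0
```

>>> arm_command(series=[[0, -0.001, 0, 0], [0, -0.002, 0, 0], [0, -0.003, 0, 0], [-0.001, -0.004, 0, 0], [-0.001, -0.005, 0, 0]])

```text
time: 7.85
ee_pos: [0.5015, 0.0213, 0.0563]
tcp_rot: [-180.0, 0.0, 174.9]
wrist_force: [-0.7, 1.6, -1.1]
opening: 0.0242
grasp_force: 1.0
```

>>> arm_command(series=[[0, -0.001, 0, 0], [0, -0.002, 0, 0], [0, -0.003, 0, 0], [-0.001, -0.004, 0, 0], [-0.001, -0.005, 0, 0]])

```text
time: 8.35
ee_pos: [0.5019, 0.0163, 0.0563]
tcp_rot: [-180.0, -0.0, 174.9]
wrist_force: [0.9, 2.8, 0.3]
opening: 0.0241
grasp_force: 1.1
```

>>> arm_command(series=[[0, -0.001, 0, 0], [0, -0.002, 0, 0], [0, -0.003, 0, 0], [0, -0.004, 0, 0], [0, -0.005, 0, 0]])

```text
time: 8.85
ee_pos: [0.5019, 0.0115, 0.0564]
tcp_rot: [180.0, 0.0, 174.9]
wrist_force: [3.7, 4.1, -2.3]
opening: 0.0238
grasp_force: 2.4
```

>>> arm_command(series=[[0, -0.0005, 0, 0], [0, -0.001, 0, 0], [0, -0.001, 0, 0], [0, -0.001, 0, 0], [0, -0.001, 0, 0]])

```text
time: 9.35
ee_pos: [0.5019, 0.0108, 0.0564]
tcp_rot: [179.9, 0.1, 174.9]
wrist_force: [4.3, 6.1, -2.3]
opening: 0.024
grasp_force: 2.9
```

>>> arm_command(series=[[0.001, 0, 0, 0], [0.001, -0.0005, 0, 0], [0.001, -0.001, 0, 0], [0.001, -0.001, 0, 0], [0.001, -0.001, 0, 0]])

```text
time: 9.85
ee_pos: [0.501, 0.0102, 0.0565]
tcp_rot: [179.9, 0.1, 174.9]
wrist_force: [4.6, 7.2, -2.3]
opening: 0.0241
grasp_force: 3.8
```

>>> arm_command(series=[[0.001, 0, 0, 0], [0.001, -0.0005, 0, 0], [0.001, -0.001, 0, 0], [0.001, -0.001, 0, 0], [0.001, -0.001, 0, 0]])

```text
time: 10.35
ee_pos: [0.5002, 0.0096, 0.0566]
tcp_rot: [179.9, 0.1, 175.0]
wrist_force: [5.9, 9.7, -1.5]
opening: 0.0239
grasp_force: 4.8
```

>>> arm_command(series=[[0, -0.0003, 0, 0], [0, -0.0003, 0, 0], [0, -0.0003, 0, 0], [0, -0.0003, 0, 0], [0, -0.0003, 0, 0]])

```text
time: 10.85
ee_pos: [0.5002, 0.0095, 0.0566]
tcp_rot: [179.8, 0.1, 175.0]
wrist_force: [6.1, 9.7, -1.5]
opening: 0.0238
grasp_force: 5.1
```

>>> arm_command(series=[[0, 0.005, 0, 0], [0.001, 0.015, 0, 0], [0.001, 0.026, 0, 0], [0.001, 0.037, 0, 0], [0.001, 0.047, 0, 0]])

```text
time: 11.35
ee_pos: [0.5024, 0.0562, 0.0562]
tcp_rot: [-180.0, -0.0, 174.9]
wrist_force: [0.6, -0.2, -0.1]
opening: 0.024
grasp_force: 0.3
```

>>> arm_command(series=[[-0.001, 0.011, 0, 0], [-0.0025, 0.022, 0, 0], [-0.006, 0.034, 0, 0], [-0.009, 0.044, 0, 0], [-0.011, 0.05, 0, 0]])

```text
time: 11.85
ee_pos: [0.5182, 0.105, 0.0562]
tcp_rot: [-180.0, -0.0, 174.9]
wrist_force: [-0.1, -0.3, -0.2]
opening: 0.0238
grasp_force: 0.0
```

>>> arm_command(series=[[0, 0, 0, 0], [0, 0, 0, 0], [0, 0, -0.03, 0], [0, 0, -0.06, 0], [0, 0, -0.09, 0]], hand=0.045)

```text
time: 12.35
ee_pos: [0.5174, 0.1034, 0.1473]
tcp_rot: [-180.0, -0.0, 174.9]
wrist_force: [0.4, -0.7, 0.2]
opening: 0.0452
grasp_force: 0.0
```

>>> arm_command(series=[[-0.008, -0.035, -0.02, -0.14], [-0.016, -0.07, -0.02, -0.28], [-0.024, -0.105, -0.02, -0.42], [-0.031, -0.14, -0.02, -0.56], [-0.038, -0.176, -0.02, -0.7]])

```text
time: 12.85
ee_pos: [0.5398, -0.0766, 0.1665]
tcp_rot: [-180.0, 0.0, -144.7]
wrist_force: [0.1, -0.3, -0.7]
opening: 0.0449
grasp_force: 0.0
```

>>> arm_command(series=[[0, 0, 0, -0.07], [0, 0, 0, -0.07], [0, 0, 0, -0.07], [0, 0, 0, -0.07], [0, 0, 0, -0.07]])

```text
time: 13.35
ee_pos: [0.54, -0.0741, 0.1664]
tcp_rot: [-180.0, 0.0, -141.0]
wrist_force: [0.1, 0.4, -0.5]
opening: 0.045
grasp_force: 0.0
```

```bash
python3 - <<'E'
from h import *
H=np.array([.666,.028])
for n in("wrist","top"):
  o=bot.get_obs(); c=bot.camera(n); cv2.imwrite(f"pics/{n}2.png",c["color"]); print(n,o["ee_pos"],o["tcp_rot"])
  for t,z in(("lever_handle",.058),("telltale_tip",.019),("rider_knob",.045),("rider_index",.019),("gauge",0)):
    for r in bot.mark_of(n,t)[:2]:
        p=(wpt(c,o,r["location"],z) if n=="wrist" else pt(n,c,r["location"],z)); d=p[:2]-H
        print(t,np.round(r["location"],1),round(r["confidence"],2),p.round(4),"r",np.hypot(*d).round(4),"ang",np.degrees(np.arctan2(d[1],d[0]))%360)
E
```

```text
wrist [ 0.54002129 -0.07408841  0.16637158] [-1.79994580e+02  4.39808209e-03 -1.40973262e+02]
lever_handle [394.5 270.7] 0.85 [0.5185 0.103  0.058 ] r 0.1655 ang 153.06307384771654
telltale_tip [309.3 225.9] 0.57 [0.5474 0.0052 0.019 ] r 0.1208 ang 190.8774399717263
rider_knob [254.6 183. ] 0.76 [ 0.5405 -0.0767  0.045 ] r 0.1634 ang 219.85775813699814
rider_index [251.2 215. ] 0.66 [ 0.5768 -0.0522  0.019 ] r 0.1199 ang 221.9913442243174
gauge [258.4 298.6] 0.69 [0.6723 0.0356 0.    ] r 0.0098 ang 50.398406438315355
top [ 0.54006193 -0.07447893  0.16628552] [ 1.79999729e+02  2.92508922e-04 -1.40961948e+02]
lever_handle [238.  202.2] 0.78 [0.5159 0.1025 0.058 ] r 0.1676 ang 153.59449739117298
telltale_tip [266.2 199.1] 0.41 [0.5333 0.0089 0.019 ] r 0.134 ang 188.18903643096021
telltale_tip [259.  162.7] 0.39 [0.6594 0.0368 0.019 ] r 0.011 ang 126.89731152569597
rider_index [236.9 200.3] 0.26 [0.5268 0.1089 0.019 ] r 0.161 ang 149.8324653125484
rider_index [263.1 164. ] 0.25 [0.6552 0.0225 0.019 ] r 0.0121 ang 206.6955050320154
gauge [261.  160.9] 0.8 [0.6698 0.0304 0.    ] r 0.0045 ang 31.876722320573155
```

View pics/wrist2.png

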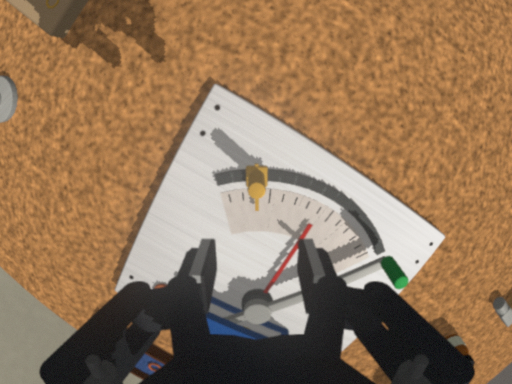

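The wrist view shows the lever back at rest (handle at 395,271). The needle was carried to a tip at (309,226), and the rider knob at (255,183) sits between the fingers. Going down around the knob.

>>> arm_command(series=[[0.001, -0.0025, 0.03, 0], [0.001, -0.0025, 0.06, 0], [0.001, -0.0025, 0.09, 0], [0.001, -0.0025, 0.118, 0], [0.001, -0.0025, 0.118, 0]])

```text
time: 14.45
ee_pos: [0.5384, -0.077, 0.0445]
tcp_rot: [179.7, -0.2, -141.0]
wrist_force: [-0.3, 0.3, -0.2]
opening: 0.045
grasp_force: 0.0
```

>>> arm_command(series=[[0, 0, 0, 0], [0, 0, 0, 0], [0, 0, 0, 0], [0, 0, 0, 0], [0, 0, 0, 0]], hand=0.018)

```text
time: 14.95
ee_pos: [0.5413, -0.0773, 0.049]
tcp_rot: [-179.9, 0.0, -141.0]
wrist_force: [0.7, -0.8, 0.4]
opening: 0.0179
grasp_force: 0.0
```

>>> arm_command(series=[[-0.0004, 0.0115, 0, 0.07], [-0.0016, 0.023, 0, 0.14], [-0.0036, 0.0345, 0, 0.21], [-0.006, 0.0445, 0, 0.27], [-0.009, 0.054, 0, 0.33]])

```text
time: 15.45
ee_pos: [0.5137, -0.0294, 0.0486]
tcp_rot: [-180.0, 0.0, -160.0]
wrist_force: [0.2, -0.6, 0.2]
opening: 0.0186
grasp_force: 0.4
```

```bash
cat > m.py <<'E'
from h import *
import sys
H=np.array([.667,.029])
o=bot.get_obs(); c=bot.camera("wrist"); cv2.imwrite(f"pics/{sys.argv[1]}.png",c["color"]); print(o["ee_pos"],o["tcp_rot"][2],o["wrist_force"])
d=o["ee_pos"][:2]-H; print("tcp r,ang",np.hypot(*d),np.degrees(np.arctan2(d[1],d[0]))%360)
for t,z in(("telltale_tip",.019),("rider_knob",.045),("rider_index",.019),("gauge",0),("lever_handle",.058)):
    for r in bot.mark_of("wrist",t)[:1]:
        p=wpt(c,o,r["location"],z); d=p[:2]-H
        print(t,np.round(r["location"],1),round(r["confidence"],2),p.round(4),"r",np.hypot(*d).round(4),"ang",np.degrees(np.arctan2(d[1],d[0]))%360)
E
python3 m.py w3
```

```text
[ 0.51367955 -0.02943437  0.04859243] -160.0290504720817 [ 0.23109843 -0.56317168  0.16128321]
tcp r,ang 0.1640784406243116 200.8631308425716
rider_knob [255.3 246.5] 0.75 [ 0.5136 -0.0308  0.045 ] r 0.1646 ang 201.30028734149244
lever_handle [430.6 314.3] 0.65 [0.522  0.1015 0.058 ] r 0.1621 ang 153.4242938573124
```

>>> arm_command(series=[[-0.0003, 0.01, 0, 0.06], [-0.001, 0.018, 0, 0.11], [-0.002, 0.025, 0, 0.15], [-0.0025, 0.03, 0, 0.18], [-0.0025, 0.03, 0, 0.18]])

```text
time: 16.25
ee_pos: [0.506, -0.0006, 0.0483]
tcp_rot: [180.0, 0.0, -170.2]
wrist_force: [0.5, -0.8, -0.2]
opening: 0.0183
grasp_force: 0.0
```

>>> arm_command(series=[[0, 0, 0, 0], [0, 0, 0, 0], [0, 0, -0.03, 0], [0, 0, -0.07, 0], [0, 0, -0.11, 0]], hand=0.045)

```text
time: 16.75
ee_pos: [0.5055, -0.0009, 0.1593]
tcp_rot: [180.0, -0.1, -170.2]
wrist_force: [0.2, -0.2, 0.0]
opening: 0.0449
grasp_force: 0.0
```

>>> arm_command(series=[[0.015, 0, 0, 0], [0.03, 0, 0, 0], [0.03, 0, 0, 0], [0.03, 0, 0, 0], [0.03, 0, 0, 0]])

```text
time: 17.25
ee_pos: [0.4767, -0.0058, 0.1581]
tcp_rot: [180.0, -0.0, -170.2]
wrist_force: [0.1, -0.4, 0.1]
opening: 0.0454
grasp_force: 0.0
```

```bash
python3 m.py w4; python3 -c "
import cv2
a=cv2.imread('pics/w4.png')[130:330,150:400]; cv2.imwrite('pics/w4c.png',cv2.resize(a,None,fx=3,fy=3,interpolation=2))"
```

```text
[ 0.47671975 -0.0057817   0.15805391] -170.18749131209188 [ 0.06228465 -0.35061787  0.13719564]
tcp r,ang 0.19343303772652443 190.35884568061195
telltale_tip [254. 239.] 0.86 [0.5432 0.0026 0.019 ] r 0.1266 ang 192.0158358006012
rider_knob [253.3 214.7] 0.78 [ 0.5042 -0.0044  0.045 ] r 0.1662 ang 191.60967696372938
rider_index [255.9 240.8] 0.93 [0.545 0.005 0.019] r 0.1244 ang 191.12157694189582
gauge [257.6 315.9] 0.86 [0.6694 0.0287 0.    ] r 0.0025 ang 352.76388434772343
lever_handle [357.8 248.1] 0.93 [0.5174 0.1012 0.058 ] r 0.1661 ang 154.24423139501855
```

View pics/w4c.png

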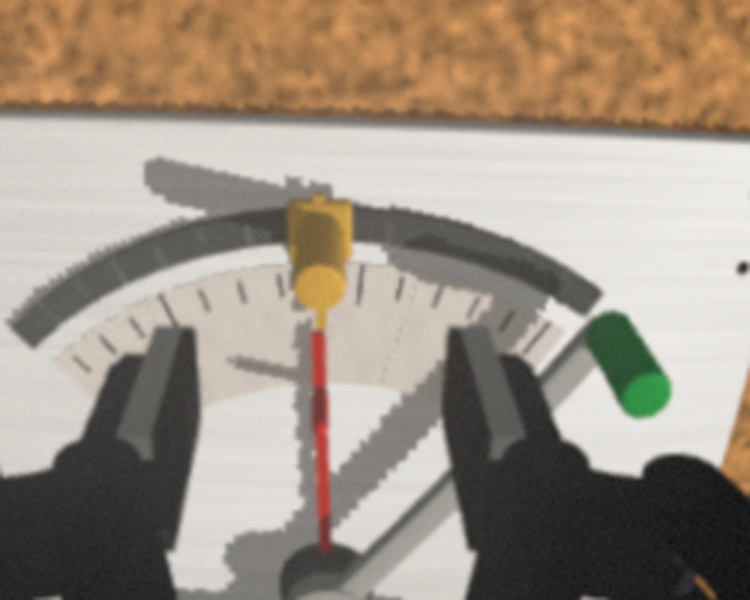

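The picture shows the rider's strip (crop 320,320) meeting the needle tip (crop 318,335), offset by about 2 mm at most. A colour measurement of the same picture will pin that down.

```bash
python3 - <<'E'
from h import *
o=bot.get_obs(); c=bot.camera("wrist"); im=c["color"].astype(int); b,g,r=im[...,0],im[...,1],im[...,2]
H=np.array([.667,.029])
def rows(mask,r0,r1,z,n):
    for y in range(r0,r1):
        x=np.where(mask[y,235:275])[0]+235
        if len(x):
            w=(r[y,x]-b[y,x]).astype(float); u=(x*w).sum()/w.sum(); p=wpt(c,o,(u,y),z); d=p[:2]-H
            print(n,y,len(x),round(u,2),p[:2].round(4),"r",np.hypot(*d).round(4),"ang",round(np.degrees(np.arctan2(d[1],d[0]))%360,2))
rows((r-b>40)&(r-g<60)&(g-b>25),231,243,.019,"brass")
rows((r-g>60),238,262,.019,"red")
E
```

```text
brass 231 13 256.05 [0.533  0.0033] r 0.1365 ang 190.86
brass 232 11 256.03 [0.5342 0.0035] r 0.1353 ang 190.88
brass 233 8 255.83 [0.5354 0.0035] r 0.1341 ang 190.98
brass 234 4 256.5 [0.5364 0.0044] r 0.1329 ang 190.69
brass 235 4 256.53 [0.5376 0.0046] r 0.1317 ang 190.68
brass 236 4 256.51 [0.5388 0.0048] r 0.1305 ang 190.7
brass 237 4 256.51 [0.54  0.005] r 0.1293 ang 190.71
brass 238 4 256.5 [0.5412 0.0052] r 0.1281 ang 190.72
brass 239 4 256.5 [0.5424 0.0054] r 0.1269 ang 190.73
brass 240 3 256.87 [0.5435 0.006 ] r 0.1256 ang 190.56
red 241 4 255.53 [0.5449 0.0048] r 0.1244 ang 191.22
red 242 4 255.48 [0.5462 0.0049] r 0.1232 ang 191.27
red 243 4 255.47 [0.5474 0.0051] r 0.122 ang 191.29
red 244 4 255.48 [0.5486 0.0053] r 0.1208 ang 191.29
red 245 4 255.49 [0.5498 0.0056] r 0.1195 ang 191.31
red 246 4 255.5 [0.551  0.0058] r 0.1183 ang 191.32
red 247 4 255.51 [0.5523 0.006 ] r 0.117 ang 191.33
red 248 4 255.55 [0.5535 0.0063] r 0.1158 ang 191.33
red 249 5 255.88 [0.5547 0.0068] r 0.1145 ang 191.17
red 250 5 255.89 [0.5559 0.0071] r 0.1132 ang 191.18
red 251 5 255.9 [0.5572 0.0073] r 0.112 ang 191.19
red 252 5 255.89 [0.5584 0.0075] r 0.1107 ang 191.21
red 253 5 255.92 [0.5597 0.0077] r 0.1094 ang 191.21
red 254 5 255.92 [0.5609 0.008 ] r 0.1081 ang 191.22
red 255 5 255.93 [0.5622 0.0082] r 0.1069 ang 191.24
red 256 5 255.93 [0.5635 0.0084] r 0.1056 ang 191.26
red 257 5 255.96 [0.5647 0.0086] r 0.1043 ang 191.26
red 258 5 256.0 [0.566  0.0089] r 0.103 ang 191.25
red 259 3 256.05 [0.5673 0.0092] r 0.1016 ang 191.24
red 260 1 257.0 [0.5684 0.0105] r 0.1003 ang 190.66
red 261 1 257.0 [0.5697 0.0107] r 0.099 ang 190.67
```

The index is about 0.55° off the needle, which is 1.2 mm at the tip. The lever is back and the arm is clear, so I'm handing in.

```bash
python3 -c "
from workcell import bot
print(bot.job_done())"
```

```text
the job is handed in; nothing more can be done
None
```

The job is handed in (no verdict was returned): I pressed the lever to about 10–11 N at the wrist and it returned to rest. The rider's index stands about 1.2 mm from the needle's tip by the camera, and no bystander was disturbed.

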